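Hold the cat-eye magnet over the wet gel nail

ROBOT

A 6-joint arm with a two-finger parallel gripper is mounted at the origin on a cart in front of the work surface, level with it; the furniture and walls round the work are solid. World frame = base frame: x ahead of the robot, y to its left, z up, the work surface at z = 0. Lengths are in m, angles in rad, forces in N, time in s.
With the tool pointing down it reaches from about 0.3 to 0.875 m from the base axis. Payload 6.4 kg.
Tool frame: the origin (TCP) lies at the very end of the fingers, on their centre line; the grasp point (between the pads) lies 19 mm behind it; z points along the fingers, y is the line along which they close (so a half turn about z gives the same grasp; the last joint's range is limited). The gripper opens to 85 mm and grips with 20 to 120 N. Pads are 22 mm wide; open, the fingers measure 114 mm over their backs; the gripper's body (76 mm by 85 mm) begins 54 mm behind the grasp point. The pads swing forward as they close: fully open they stand 13 mm farther back than shut.
Start: joints at [1.128, 0.181, 1.607, -0, 1.354, -0.206], TCP at [0.135, 0.559, 0.196] pointing down, gripper open.
Joint ranges: [-2.99, 2.99], [-0.89, 2.07], [0.3, 2.58], [-1.14, 4.28], [0, 2.63], [-3.12, 3.12]. Speed limits (rad/s): [2.57, 2.57, 3.01, 3.14, 3.14, 3.14].

INTERFACE

Orientations are given as a unit quaternion [w, x, y, z].
In Python, from bench import get_obs, optics, workorder gives the robot as it stands.
- The arm moves only by the tool nudge_tcp, called after "Emit:" in YAML: its name, and indented under it one key for each argument. Schema: {"type":"object","properties":{"motion":{"type":"array","items":{"type":"object","properties":{"x":{"type":"number"},"y":{"type":"number"},"z":{"type":"number"},"wx":{"type":"number"},"wy":{"type":"number"},"wz":{"type":"number"},"aperture":{"type":"number"}},"additionalProperties":false,"required":["aperture"]},"minItems":1,"maxItems":10},"only":{"type":"string"},"quiet":{"type":"boolean"},"lines":{"type":"string"}},"required":["motion"],"additionalProperties":false}. motion is a list of rows, 1 to 10 of them, each an object with the fields x, y, z (the shift in units of 50 mm), wx, wy, wz (a rotation vector in rad), aperture (the opening from 0.0 (shut) to 1.0 (fully open)); a field left out counts as zero (the opening has to be given); each row is the pose to reach, as a shift and turn from the pose commanded when the call began, along the tool's axes at that moment; what a row does not reach only later rows make up. A row lasts 1/8 s, in which the tool goes at most 0.0625 m and 0.188 rad, less where a joint would pass 70% of its speed; a pose out of reach is approached as far as the arm can. The fingers move at their own pace and stop on an object; the grip force is fixed at half the most. Time passes only in rows, so rows that do not move let the fingers close. The tool returns the time, the measured TCP pose, the force, the opening and the grip force at its end. only (a regular expression) keeps the lines of the reply that match it, lines (a string "A,B") keeps lines A to B, and quiet returns only ok. Input that does not fit is refused with a message, and nothing moves.
- get_obs(): the state, without advancing time (a new reading comes with each control period).
- optics.camera(name): name is "scene" or "top" or "wrist"; returns (picture, depth): 480x640x3 uint8, blue, green, red; 480x640 float32, m along the optical axis (not along the pixel's ray), 0 where there is no reading.
- optics.camera_params(name): a dict with "fovy" (degrees; the focal length in pixels is half the picture's height over the tangent of half this angle, whatever the lens; pixels are square), "cx", "cy" (the principal point, pixels), "view" (4x4, takes a point from world to camera coordinates). Camera axes: x right, y up, looking along -z (the intrinsics and any distortion apply to the point x, -y, -z); pixel columns grow to the right and rows downward; lengths in m; the calibration is good to about 2 mm. A picture is of the moment at which its call begins: read the wrist's pose just before it. camera_params takes no time and is no camera call; for the wrist camera it gives the pose at the moment of the call.
- workorder.hand_in(): hands the job in; it is judged then, once.
The state is a dict: "time_s": time; "q": joint angles; "dq": joint speeds; "joint_efforts": joint torques, N m; "eef_pos": TCP position; "eef_rot": TCP orientation; "wrist_force": force on the tool from outside, world axes, zero at the start; "torque": the same for the moment, N m; "opening": opening from 0.0 (shut) to 1.0 (fully open); "grasp_force": force on a finger pad.
Only numpy, scipy, OpenCV 4.12 (cv2) and the standard library are available. Lean on these libraries where they do the work, as an engineer would, in place of code of your own. Each camera call takes 0.05 s, during which the arm holds its last target. There are 200 camera calls.

TASK

Slip the blade of the steel cuticle pusher under the front rim of the rose-coloured magnet case, lever the lid with it until it stands fully open (do not open it with the fingers), and lay the pusher back down on the table. Then take the black-gripped magnet out of the case, carry it over the tops of the row of polish bottles, and stop with its steel bar hovering about 5 mm above the crown of the dark teal practice nail, centred over it, upright and lined up along the nail's length, so that it can draw the cat-eye line. The program finishes while the gripper holds the magnet still there; the gel on all three nails is wet, so nothing may touch the nails or their holders, and the bottles stay where they are.

Things in the scene. Friction and masses are not known exactly. Their poses are not given: they have to be found in the camera images.
- magnet_case: rose clamshell case, fixed, 70 (x) by 90 (y) by 58 mm high when shut. Origin: centre of its underside; +x to its hinged back, -x its front, z up. Base 24 mm high, 3 mm walls, white foam inside to 18 mm height. The magnet stands in a foam pocket 44 x 13 mm, 8 mm deep, floor 10 mm above the underside, centred at x = -6 mm, y = 0. The lid is hollow, 34 mm deep
- case_hinge (a point): middle of the lid's hinge axis, at x = +35 mm, y = 0, z = 24 mm of the case; the axis runs along the case's y
- lid_rim (a point): middle of the lid's front edge, on the underside of its gold rim, 78 mm from the hinge axis; turns with the lid. The rim is 76 mm long (along the case's y), 3 mm thick and stands out 8 mm in front of the base, its underside 24 mm above the table when shut; below it, in front of the base, is free space for a blade
- case_lid (a joint): lid angle in rad: 0 shut, about 1.57 upright, 2.0 at the stop. The hinge is stiff (about 0.035 N m, some 1 N at the rim) and the lid stays where it is left
- magnet: cat-eye magnet, loose, about 45 g, 38 (x) by 14 (y) by 42 mm high: steel bar 38 x 8 x 10 mm at the bottom, gold collar 12 mm wide up to 14 mm, black grip 30 x 14 mm from 14 to 42 mm. Origin: centre of the bar's underside, the face that hovers; x along the bar, z up. At first it stands in the foam pocket, x along the case's x, its top 52 mm above the table
- pusher: steel cuticle pusher, loose, about 22 g, 141 mm long along its y axis, lying flat on the table in front of the case: a slim bar 6 to 7 mm wide and 6 mm thick over its whole length (solid from y = -68 to +72 mm). Origin: underside near its middle; z up. Either end serves as the blade
- nail_teal: loose practice nail on a holder, 90 g: round grey-white foot 34 mm across, slim stem, light-blue pad, on top a nail tip with wet dark teal gel, 28 mm long, 15 mm wide. Origin: centre of the foot's underside; z up; x along the nail from its round cuticle end to its narrow free end. The crown (top) is 58 mm above the origin. This is the target
- nail_pink: loose practice nail on a holder, 90 g: round grey-white foot 34 mm across, slim stem, light-blue pad, on top a nail tip with wet pink gel, 28 mm long, 15 mm wide. Origin: centre of the foot's underside; z up; x along the nail from its round cuticle end to its narrow free end. The crown (top) is 58 mm above the origin
- nail_pearl: loose practice nail on a holder, 90 g: round grey-white foot 34 mm across, slim stem, light-blue pad, on top a nail tip with wet ivory-white gel, 28 mm long, 15 mm wide. Origin: centre of the foot's underside; z up; x along the nail from its round cuticle end to its narrow free end. The crown (top) is 58 mm above the origin
- teal_crown (a point): highest point of the dark teal nail, in the middle of its length; x along the nail's length, z up
- bottle_red: red polish bottle with black cap, 34 mm wide, 84 mm tall, loose, standing upright in the row between the case and the nails: origin at the centre of its underside
- bottle_white: white polish bottle with white cap, 39 mm wide, 119 mm tall, loose, standing upright in the row between the case and the nails: origin at the centre of its underside
- bottle_black: black polish bottle with white cap, 34 mm wide, 84 mm tall, loose, standing upright in the row between the case and the nails: origin at the centre of its underside
- bottle_rose: light pink polish bottle with white cap, 39 mm wide, 119 mm tall, loose, standing upright in the row between the case and the nails: origin at the centre of its underside

How it is judged:
On the way, in this order (a step that is already met when the one before it is completed fails the run):
1. the pusher levers the lid up (value of joint case_lid above 0.5 rad and contact force between pusher and magnet_case above 0.05 N and height (world z) of pusher above 0.02 m), for 0.1 s.
2. the lid stands open and the pusher lies released on the table (value of joint case_lid above 1.35 rad and height (world z) of pusher below 0.008 m and contact force between the fingers and pusher below 0.05 N), for 0.2 s.
3. the magnet is lifted higher than the bottles (height (world z) of magnet above 0.12 m and contact force between the fingers and magnet above 0.5 N), for 0.1 s.
At the end, for the whole second after the job is handed in: Magnet held still and upright (0.12 rad), bar 1.5 to 9 mm above the crown of the teal nail, within 6 mm of it sideways and 0.17 rad of its length (either way round), touching no nail; lid open beyond 1.35 rad, pusher released on the table (all of step 2 and z of magnet in the frame of teal_crown between 0.0015 and 0.009 m and horizontal distance between magnet and teal_crown below 0.006 m and angle between the x axis of magnet and the x axis of teal_crown, either way round below 0.17 rad and angle between magnet's own z axis and vertical below 0.12 rad and linear speed of magnet below 0.01 m/s and contact force between the fingers and magnet above 0.5 N and contact force between magnet and nail_teal below 0.02 N); the arm keeps its last pose, push and grip.
It fails at once if fingers or arm push on the case while its lid is not yet open (value of joint case_lid below 1.35 rad and contact force between any of the fingers, the arm and magnet_case above 0.5 N).
It fails at once if a nail or its holder is touched (contact force between any of the fingers, the arm, magnet, pusher and nail_teal above 0.1 N or contact force between any of the fingers, the arm, magnet, pusher and nail_pink above 0.1 N or contact force between any of the fingers, the arm, magnet, pusher and nail_pearl above 0.1 N).
It fails at once if a nail holder is moved (distance of any of nail_teal, nail_pink, nail_pearl from where it was at the start of the episode above 0.01 m).
It fails at once if a polish bottle is displaced or tipped (distance of any of bottle_red, bottle_white, bottle_black, bottle_rose from where it was at the start of the episode above 0.015 m or angle between any of bottle_red, bottle_white, bottle_black, bottle_rose's own z axis and vertical above 0.3 rad).
It also fails if it takes over 72 s, if anything falls off the work surface, if the arm or the gripper's body presses on something with over 40 N, if the wrist force passes 120 N, or if a joint passes its speed limit or range.

## Working session

There is one attempt and no reset: what is moved stays moved. The work goes in short steps, Python scripts to look and compute and a tool call to move; the robot and the scene stay as the last step left them, time stands still between calls to the robot, and variables do not carry over. Pictures are saved under pics/ and viewed, at most 10 in all, crops included, and the job is handed in when it is done.

```bash
mkdir -p pics; ls
```

Create h.py:
```python
import numpy as np, cv2
from bench import get_obs, optics, workorder
from scipy.spatial.transform import Rotation as R
def rot(q): return R.from_quat([q[1],q[2],q[3],q[0]])
def cam(n):
    p=optics.camera_params(n); im,d=optics.camera(n); return im,d,p
def pts(d,p,us,vs,z=None):
    f=240/np.tan(np.radians(p['fovy'])/2); V=np.linalg.inv(np.array(p['view']))
    us=np.asarray(us,float);vs=np.asarray(vs,float)
    r=np.stack([(us-p['cx'])/f,-(vs-p['cy'])/f,-np.ones_like(us)],-1)
    if z is None:
        dd=d[vs.astype(int),us.astype(int)]; return (r*dd[:,None])@V[:3,:3].T+V[:3,3]
    w=r@V[:3,:3].T; o=V[:3,3]; return o+w*((z-o[2])/w[:,2])[:,None]
```

Run:
```python
from h import *
for n in ['top','scene']:
    im,d,p=cam(n); cv2.imwrite(f'pics/{n}0.png',im); np.savez(f'{n}0.npz',im=im,d=d); print(n,p,d.min(),d.max())
print(get_obs())
```

```text
pics
top {'fovy': 55.65297354923341, 'cx': 316.3732778903566, 'cy': 240.80858507580962, 'view': array([[-0.00945436, -0.99963609,  0.02526458,  0.03215367],
       [ 0.98365082, -0.0047533 ,  0.18002354, -0.49890311],
       [-0.17983793,  0.02655353,  0.9833378 , -0.8367287 ],
       [ 0.        ,  0.        ,  0.        ,  1.        ]])} 0.0 1.867104
scene {'fovy': 47.76391961374428, 'cx': 315.5568036881594, 'cy': 238.4704129164211, 'view': array([[ 0.56728322, -0.82320259,  0.02296159, -0.24408522],
       [ 0.41278828,  0.30836499,  0.85703959, -0.26152918],
       [-0.71259777, -0.47670591,  0.51473867, -0.60160344],
       [ 0.        ,  0.        ,  0.        ,  1.        ]])} 0.0 3.9999983
{'time_s': 0.1, 'q': array([ 1.12769785e+00,  1.81444567e-01,  1.60787443e+00,  2.20785707e-05,
        1.35378914e+00, -2.06306575e-01]), 'dq': array([-1.47936275e-03, -6.23913519e-04, -4.89206605e-04, -4.09395029e-04,
        4.80545540e-05,  4.32559644e-04]), 'joint_efforts': array([ 1.25585488e-03, -4.45874190e+01, -3.52245319e+01, -1.70692192e-04,
        3.95799274e-03, -4.81912579e-06]), 'eef_pos': array([0.13463538, 0.5584749 , 0.19480298]), 'eef_rot': array([-2.51955011e-04,  1.18121874e-01,  9.92998816e-01, -7.14706893e-04]), 'wrist_force': array([-0.64309494,  0.86939032,  0.44603187]), 'torque': array([ 0.00384219,  0.00151397, -0.00509935]), 'grasp_force': 0.0, 'opening': 0.9995692337008254}
```

View pics/top0.png

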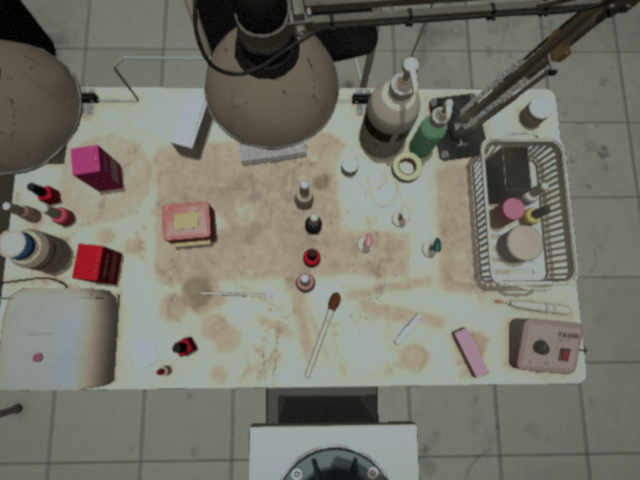

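View pics/scene0.png

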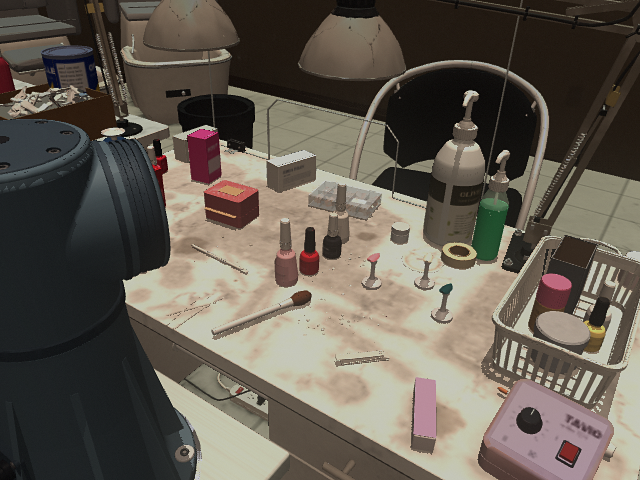

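Top view: the case is at (188,223) with its gold front rim facing the robot at about (188,243). The pusher is at (237,295), lying along world y. The bottles are at about (304,190), (313,223), (311,257) and (305,281). The nails are pink (367,241), pearl (401,218) and teal (434,246). Lamps hang at (270,90) and at the left.

Create m.py:
```python
from h import *
def blob(n,box,f,npz=None):
    im,d=npz; u0,v0,u1,v1=box
    hsv=cv2.cvtColor(im,cv2.COLOR_BGR2HSV).astype(int)
    m=np.zeros(d.shape,bool); m[v0:v1,u0:u1]=f(hsv,im.astype(int))[v0:v1,u0:u1]
    return np.nonzero(m)
```

Run:
```python
from h import *
for n in ['top','scene']:
    z=np.load(f'{n}0.npz'); im,d=z['im'],z['d']; p=optics.camera_params(n)
    vs,us=np.mgrid[0:480,0:640]; P=pts(d,p,us.ravel(),vs.ravel()).reshape(480,640,3); P[d==0]=np.nan
    np.save(f'P{n}.npy',P)
    if n=='top':
        print('lamp z min',np.nanmin(P[20:145,215:330,2]),P[100,270],P[140,270],P[120,40], P[300,270])
        hsv=cv2.cvtColor(im,cv2.COLOR_BGR2HSV)
        for nm,(u0,v0,u1,v1) in dict(case=(155,195,225,255),pusher=(195,283,275,305),teal=(415,230,450,265),pink=(355,228,380,258),pearl=(388,205,415,232),b0=(292,175,316,212),b1=(300,210,326,236),b2=(300,246,324,268),b3=(292,270,318,294)).items():
            Q=P[v0:v1,u0:u1]; m=Q[...,2]>(0.002+ (0.002 if nm=='pusher' else 0.008)); m&=np.isfinite(Q[...,2])
            q=Q[m]; print(nm,len(q),'mean',q.mean(0).round(4),'min',q.min(0).round(3),'max',q.max(0).round(3))
            t=q[q[:,2]>q[:,2].max()-0.008]; print('   top',t.mean(0).round(4),len(t), cv2.minAreaRect((t[:,:2]*1000).astype(np.float32)))
```

Run:
```python
import cv2,numpy as np
a=cv2.imread('pics/top0.png')
c1=cv2.resize(a[190:310,150:280],None,fx=3,fy=3,interpolation=cv2.INTER_CUBIC)
c2=cv2.resize(a[200:270,355:455],None,fx=4,fy=4,interpolation=cv2.INTER_CUBIC)
o=np.zeros((360,800,3),np.uint8);o[:,:390]=c1;o[:280,400:800]=c2
cv2.imwrite('pics/c1.png',o)
```

```text
lamp z min -0.24107460959939764 [0.62062544 0.09463839 0.37515313] [0.58938526 0.09836182 0.32170692] [0.60368125 0.39330529 0.35202428] [ 0.38829508  0.12075568 -0.00129975]
case 2134 mean [0.5329 0.2745 0.0535] min [0.493 0.231 0.011] max [0.576 0.325 0.063]
   top [0.5378 0.2778 0.0588] 1687 ((538.3388061523438, 278.0132751464844), (70.51608276367188, 91.1868896484375), 4.906759262084961)
pusher 196 mean [0.4013 0.1872 0.0062] min [0.38  0.117 0.004] max [0.421 0.264 0.01 ]
   top [0.4013 0.1872 0.0062] 196 ((400.2876892089844, 190.84820556640625), (147.7445526123047, 37.62411880493164), 88.82017517089844)
teal 168 mean [ 0.4884 -0.2017  0.0385] min [ 0.475 -0.212  0.01 ] max [ 0.504 -0.19   0.061]
   top [ 0.4882 -0.2027  0.0572] 94 ((489.55902099609375, -202.5977783203125), (14.30456829071045, 28.176809310913086), 84.96463775634766)
pink 134 mean [ 0.4987 -0.0699  0.0448] min [ 0.486 -0.085  0.01 ] max [ 0.514 -0.058  0.061]
   top [ 0.4985 -0.0711  0.0575] 95 ((499.77978515625, -71.47481536865234), (14.02441120147705, 27.510011672973633), 87.85456085205078)
pearl 159 mean [ 0.5
[... 381 characters left out ...]
325195, 13.329052925109863), 89.32669067382812)
b1 266 mean [0.5324 0.0349 0.0488] min [0.52  0.019 0.011] max [0.552 0.05  0.089]
   top [0.5372 0.0343 0.0848] 55 ((537.6419067382812, 34.58574676513672), (13.107990264892578, 15.339080810546875), 89.07785034179688)
b2 256 mean [0.4665 0.0388 0.0487] min [0.453 0.021 0.011] max [0.488 0.055 0.088]
   top [0.4701 0.0379 0.0844] 58 ((470.1781005859375, 37.8970947265625), (14.776410102844238, 13.467024803161621), 89.03942108154297)
b3 315 mean [0.4167 0.0508 0.0658] min [0.402 0.031 0.011] max [0.44  0.07  0.123]
   top [0.4201 0.0523 0.1193] 60 ((419.8272705078125, 52.80067443847656), (14.047136306762695, 13.770722389221191), 89.09349822998047)
```

View pics/c1.png

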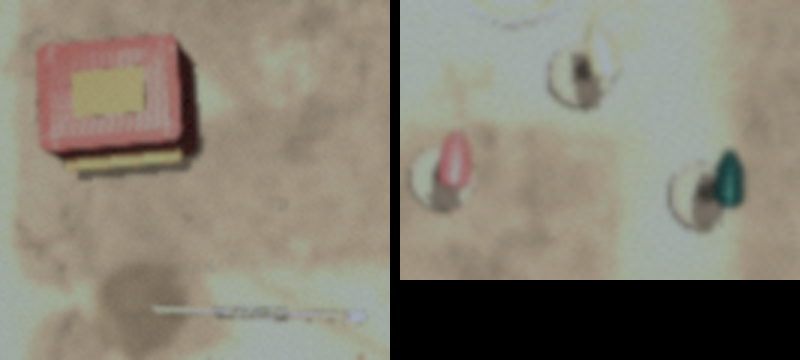

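Add to h.py:
```python
def go(pos,zang_y,tilt=0.0):
    """tool-frame shift and rotvec to measured world pos; zang_y: world angle of tool y (deg); tilt about world y-ish axis: applied in world about tool-y-perp"""
    o=get_obs(); Rc=rot(o['eef_rot']); a=np.radians(zang_y)
    ty=np.array([np.cos(a),np.sin(a),0]); tz=np.array([0,0,-1.]); tx=np.cross(ty,tz)
    Rt=R.from_matrix(np.stack([tx,ty,tz],1))
    if tilt: Rt=R.from_rotvec(tilt*-tx)*Rt if abs(ty[0])>.7 and 0 else R.from_rotvec(np.array([-np.sin(a),np.cos(a),0])*tilt)*Rt
    t=Rc.inv().apply(np.array(pos)-o['eef_pos']); w=(Rc.inv()*Rt).as_rotvec()
    print('shift',t.round(4),'rv',w.round(4),'| eef',o['eef_pos'].round(4),'t',round(o['time_s'],2)); return t,w
```

Run:
```python
from h import *
P=np.load('Ptop.npy'); z=np.load('top0.npz'); im=z['im']; d=z['d'];p=optics.camera_params('top')
for v in (60,80,100,120,140,148): 
    q=P[v,190:345]; k=np.isfinite(q[:,2])&(q[:,2]>.2); print(v,q[k].min(0).round(3),q[k].max(0).round(3))
q=P[90:180,0:90]; k=np.isfinite(q[...,2])&(q[...,2]>.2); print('L lamp',q[k].min(0).round(3),q[k].max(0).round(3))
# pusher
print('pusher ends',pts(d,p,[201.7,270],[292.7,295.7],.005).round(4))
# rim: yellowish/bright row in front
hsv=cv2.cvtColor(im,cv2.COLOR_BGR2HSV)
m=np.zeros((480,640),np.uint8); m[238:250,165:218]=cv2.inRange(hsv,(15,70,90),(35,255,255))[238:250,165:218]
v,u=np.nonzero(m); print('rim',len(u)); 
Q=pts(d,p,u,v,.027); print(Q.mean(0), cv2.minAreaRect((Q[:,:2]*1000).astype(np.float32)))
# teal
m=np.zeros((480,640),np.uint8); m[230:262,425:450]=cv2.inRange(hsv,(75,80,20),(105,255,200))[230:262,425:450]
v,u=np.nonzero(m); Q=pts(d,p,u,v,.056)[:,:2]; c,ev=np.linalg.eigh(np.cov(Q.T)); print('teal',len(u),Q.mean(0),cv2.minAreaRect((Q*1000).astype(np.float32)),ev[:,1],np.degrees(np.arctan(ev[1,1]/ev[0,1])))
go([.40,.17,.17],0)
```

```text
60 [0.621 0.01  0.308] [0.719 0.177 0.462]
80 [0.638 0.002 0.308] [0.687 0.193 0.393]
100 [0.62  0.006 0.308] [0.656 0.191 0.376]
120 [0.603 0.018 0.308] [0.626 0.179 0.355]
140 [0.588 0.05  0.304] [0.597 0.148 0.324]
148 [0.583 0.081 0.305] [0.585 0.111 0.309]
L lamp [0.545 0.363 0.304] [0.669 0.465 0.393]
pusher ends [[0.4034 0.2549 0.005 ]
 [0.3964 0.1204 0.005 ]]
rim 174
[0.49908536 0.2747985  0.027     ] ((498.8713684082031, 275.091064453125), (9.602747917175293, 76.05439758300781), 5.035219192504883)
teal 57 [ 0.48733214 -0.20251935] ((488.720947265625, -202.27706909179688), (9.674270629882812, 21.72122573852539), 86.6580581665039) [-0.98979693  0.14248522] -8.191680993477176
shift [-0.3491 -0.3153  0.0252] rv [-1.500e-03  7.000e-04  1.334e+00] | eef [0.1346 0.5585 0.1948] t 0.1
```

The rows are not in the units I measure in: shifts go in units of 50 mm. I convert before sending: -0.349 m is -6.98, -0.315 m is -6.3.

Emit:
nudge_tcp:
  motion:
    - {"x":-0.88, "y":-0.8, "z":0.06, "wz":0.17, "aperture":1}
    - {"x":-1.76, "y":-1.6, "z":0.12, "wz":0.35, "aperture":1}
    - {"x":-2.6, "y":-2.4, "z":0.2, "wz":0.52, "aperture":1}
    - {"x":-3.5, "y":-3.2, "z":0.26, "wz":0.7, "aperture":1}
    - {"x":-4.4, "y":-4, "z":0.32, "wz":0.87, "aperture":1}
    - {"x":-5.24, "y":-4.74, "z":0.38, "wz":1.04, "aperture":1}
    - {"x":-6.1, "y":-5.52, "z":0.44, "wz":1.2, "aperture":1}
    - {"x":-6.98, "y":-6.3, "z":0.5, "wz":1.386, "aperture":1}
    - {"x":-6.98, "y":-6.3, "z":0.5, "wz":1.386, "aperture":1}
    - {"x":-6.98, "y":-6.3, "z":0.5, "wz":1.386, "aperture":1}

```text
time_s: 1.35
eef_pos: [0.3997, 0.171, 0.1702]
eef_rot: [-0.001, 0.725, 0.689, -0.0]
wrist_force: [0.5, -0.0, -0.3]
opening: 1.0
grasp_force: 0.0
```

Run:
```python
from h import *
im,d,p=cam('wrist'); cv2.imwrite('pics/w1.png',im); np.savez('w1.npz',im=im,d=d); np.save('w1v.npy',p); print(p); o=get_obs(); print(o['eef_pos'],o['eef_rot'])
```

```text
{'fovy': 64.88961997327458, 'cx': 321.16078510548357, 'cy': 240.8979070224587, 'view': array([[ 0.99864196, -0.05205786, -0.00205239, -0.38956628],
       [ 0.04936548,  0.95811502, -0.28209691, -0.15414834],
       [ 0.01665178,  0.28161249,  0.95938372, -0.40861087],
       [ 0.        ,  0.        ,  0.        ,  1.        ]])}
[0.39947886 0.17156479 0.17031377] [-4.21981744e-04  7.24657884e-01  6.89108643e-01 -2.25069820e-04]
```

View pics/w1.png

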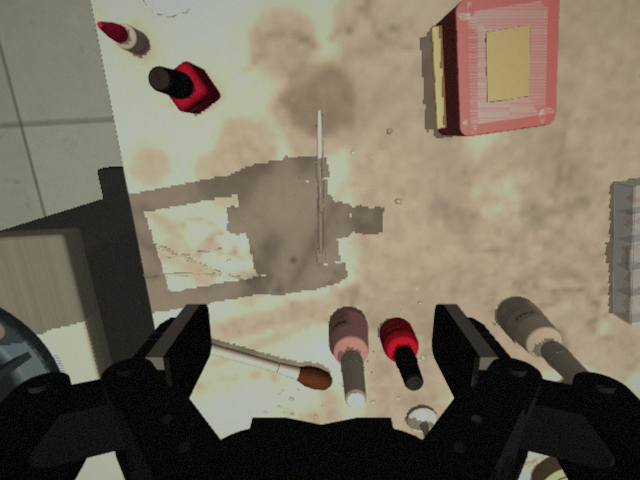

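The wrist view shows the pusher running from about (319,111) to (321,262), and the rim's front edge along x≈433, y 30–133. The case is upper right.

Run:
```python
from h import *
z=np.load('w1.npz'); im=z['im'];d=z['d'];p=np.load('w1v.npy',allow_pickle=True).item()
P=pts(d,p,np.tile(np.arange(640),480),np.repeat(np.arange(480),640)).reshape(480,640,3)
print('pusher ends',pts(d,p,[319,321],[111,262],.005).round(4))
Q=P[105:270,310:332]; m=(Q[...,2]>.004)&(Q[...,2]<.012); q=Q[m]; print(len(q),q.mean(0).round(4)); k=np.polyfit(q[:,1],q[:,0],1); print('x(y)=',k,np.polyval(k,[.13,.17,.19,.25]), 'y',q[:,1].min(),q[:,1].max())
Q=P[0:140,415:470]; m=(Q[...,2]>.018)&(Q[...,2]<.033)&(Q[...,0]<.52); q=Q[m]; print('rim',len(q),q.mean(0).round(4),cv2.minAreaRect((q[:,:2]*1000).astype(np.float32)),np.percentile(q[:,2],[5,50,95]))
Q=P[0:140,430:570]; q=Q[Q[...,2]>.05]; print('case top',q.mean(0).round(4),cv2.minAreaRect((q[:,:2]*1000).astype(np.float32)),np.median(q[:,2]))
q=P[200:260,360:420].reshape(-1,3); print('table z',np.median(q[:,2]))
```

```text
pusher ends [[0.4017 0.2582 0.005 ]
 [0.3962 0.1208 0.005 ]]
733 [0.3993 0.1969 0.0052]
x(y)= [0.04200634 0.3910749 ] [0.39653573 0.39821598 0.39905611 0.40157649] y 0.12065453991959128 0.2590722186012643
rim 1493 [0.4984 0.2776 0.0267] ((499.30645751953125, 276.16229248046875), (13.60262393951416, 88.777099609375), 6.59703254699707) [0.02452113 0.02619806 0.03168902]
case top [0.5337 0.2795 0.0588] ((491.13525390625, 278.6807556152344), (88.51923370361328, 170.78768920898438), 86.61481475830078) 0.057126415721274026
table z -0.0013156985391339082
```

Emit:
nudge_tcp:
  motion:
    - {"y":-0.02, "z":1, "wz":0.005, "aperture":1}
    - {"y":-0.02, "z":2, "wz":0.005, "aperture":1}
    - {"y":-0.02, "z":2.8, "wz":0.005, "aperture":1}
    - {"y":-0.02, "z":3.2, "wz":0.005, "aperture":1}
    - {"y":-0.02, "z":3.34, "wz":0.005, "aperture":1}
    - {"y":-0.02, "z":3.34, "wz":0.005, "aperture":0.5}
    - {"y":-0.02, "z":3.34, "wz":0.005, "aperture":0}
    - {"y":-0.02, "z":3.34, "wz":0.005, "aperture":0}
    - {"y":-0.02, "z":3.34, "wz":0.005, "aperture":0}
    - {"y":-0.02, "z":3.34, "wz":0.005, "aperture":0}

```text
time_s: 2.65
eef_pos: [0.3995, 0.1709, 0.0038]
eef_rot: [0.0, 0.727, 0.687, 0.0]
wrist_force: [-0.6, -0.7, -0.6]
opening: 0.002
grasp_force: 0.0
```

Emit:
nudge_tcp:
  motion:
    - {"aperture":0}
    - {"aperture":0}
    - {"aperture":0}

```text
time_s: 3.02
eef_pos: [0.3992, 0.1709, 0.0036]
eef_rot: [-0.0, 0.727, 0.687, -0.0]
wrist_force: [0.1, 0.4, -0.1]
opening: -0.0
grasp_force: 0.0
```

Emit:
nudge_tcp:
  motion:
    - {"z":-0.6, "aperture":0.1}
    - {"z":-1.2, "aperture":0.5}
    - {"z":-1.8, "aperture":1}
    - {"z":-2, "aperture":1}
    - {"z":-2, "aperture":1}
    - {"z":-2, "aperture":1}

```text
time_s: 3.78
eef_pos: [0.3983, 0.1708, 0.1023]
eef_rot: [-0.001, 0.727, 0.687, -0.001]
wrist_force: [-0.5, 0.5, 0.1]
opening: 0.996
grasp_force: 0.0
```

Run:
```python
from h import *
im,d,p=cam('wrist'); cv2.imwrite('pics/w2.png',im); np.savez('w2.npz',im=im,d=d); np.save('w2v.npy',p)
```

```text
(no output)
```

View pics/w2.png

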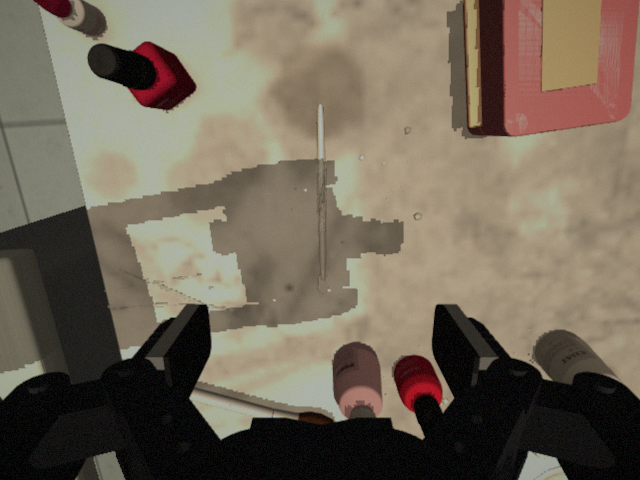

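Run:
```python
from h import *
z=np.load('w2.npz'); im=z['im'];d=z['d'];p=np.load('w2v.npy',allow_pickle=True).item()
P=pts(d,p,np.tile(np.arange(640),480),np.repeat(np.arange(480),640)).reshape(480,640,3)
Q=P[95:300,308:336]; m=(Q[...,2]>.0025)&(Q[...,2]<.012); q=Q[m]; k=np.polyfit(q[:,1],q[:,0],1); print('x(y)=',k,np.polyval(k,[.13,.17,.25]), 'y',q[:,1].min(),q[:,1].max())
for y in np.arange(.12,.26,.01):
    s=q[abs(q[:,1]-y)<.004]; print(round(y,3),len(s),s[:,2].max().round(4) if len(s) else '', np.ptp(s[:,0]).round(4) if len(s) else '', np.median(s[:,0]).round(4) if len(s) else '')
o=get_obs(); T=np.append(o['eef_pos'],1); c=np.array(p['view'])@T; f=240/np.tan(np.radians(p['fovy'])/2); print('TCP px',p['cx']+f*c[0]/-c[2],p['cy']-f*c[1]/-c[2])
print('table',np.median(P[200:260,420:450,2]), p['fovy'])
g=P[330:345,440:470].reshape(-1,3); print('finger pts',g[::60].round(3))
```

```text
x(y)= [0.04111333 0.39123438] [0.39657911 0.39822365 0.40151271] y 0.11934291660807719 0.25937471898129105
0.12 36 0.0044 0.0065 0.3963
0.13 71 0.0064 0.0067 0.3968
0.14 57 0.0059 0.0043 0.3971
0.15 61 0.0062 0.0047 0.3972
0.16 70 0.0066 0.005 0.3976
0.17 78 0.0068 0.0062 0.3982
0.18 92 0.0081 0.0063 0.3988
0.19 94 0.0082 0.0063 0.3993
0.2 97 0.0072 0.0062 0.3992
0.21 94 0.0071 0.0062 0.3998
0.22 99 0.0071 0.006 0.4002
0.23 86 0.0071 0.0054 0.4008
0.24 91 0.0068 0.0053 0.401
0.25 73 0.0061 0.0046 0.4015
0.26 29 0.0064 0.0034 0.4018
TCP px 321.78621504378674 277.7994578719668
table -0.0013179547867515906 64.88961997327458
finger pts [[0.441 0.171 0.159]
 [0.441 0.171 0.159]
 [0.441 0.17  0.16 ]
 [0.441 0.169 0.159]
 [0.441 0.168 0.159]
 [0.441 0.167 0.159]
 [0.441 0.167 0.159]
 [0.441 0.166 0.16 ]]
```

Emit:
nudge_tcp:
  motion:
    - {"x":0.04, "z":1, "aperture":0.6}
    - {"x":0.1, "z":1.7, "aperture":0.3}
    - {"x":0.1, "z":1.94, "aperture":0.3}
    - {"x":0.1, "z":2.05, "aperture":0.3}
    - {"x":0.1, "z":2.05, "aperture":0.15}
    - {"x":0.1, "z":2.05, "aperture":0}
    - {"x":0.1, "z":2.05, "aperture":0}
    - {"x":0.1, "z":2.05, "aperture":0}
    - {"x":0.1, "z":2.05, "aperture":0}
    - {"x":0.1, "z":2.05, "aperture":0}

```text
time_s: 5.08
eef_pos: [0.3996, 0.1759, 0.0011]
eef_rot: [0.0, 0.727, 0.687, 0.0]
wrist_force: [-1.1, 1.3, 0.1]
opening: -0.002
grasp_force: 0.0
```

Run:
```python
from h import *
im,d,p=cam('wrist'); np.savez('w3.npz',im=im,d=d); np.save('w3v.npy',p)
a=cv2.resize(im[180:480,170:490],(800,750)[:2] and (640,600)); cv2.imwrite('pics/w3.png',a)
```

```text
(no output)
```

View pics/w3.png

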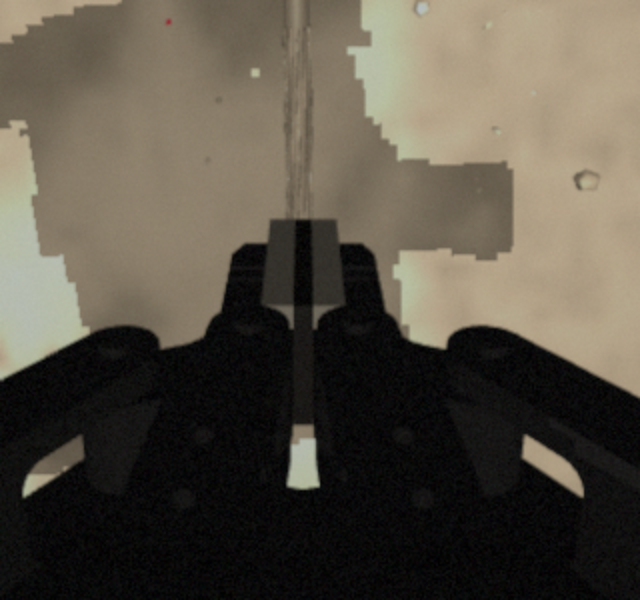

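Emit:
nudge_tcp:
  motion:
    - {"aperture":0}
    - {"aperture":0}
    - {"z":-0.4, "aperture":0}
    - {"z":-1, "aperture":0}
    - {"z":-1, "aperture":0}

```text
time_s: 5.75
eef_pos: [0.4016, 0.1763, 0.0531]
eef_rot: [0.001, 0.727, 0.687, 0.002]
wrist_force: [0.7, -0.3, 0.2]
opening: 0.002
grasp_force: 0.0
```

Run:
```python
from h import *
im,d,p=cam('wrist'); np.savez('w4.npz',im=im,d=d); np.save('w4v.npy',p)
P=pts(d,p,np.tile(np.arange(640),480),np.repeat(np.arange(480),640)).reshape(480,640,3)
Q=P[60:300,290:340]; m=(Q[...,2]>.003)&(Q[...,2]<.07); q=Q[m]; print(len(q))
for y in np.arange(.12,.27,.01):
    s=q[abs(q[:,1]-y)<.003]; print(round(y,3),len(s),np.median(s,0).round(4), s[:,2].max().round(4) if len(s) else '')
```

```text
1618
0.12 0 [nan nan nan] 
0.13 0 [nan nan nan] 
0.14 0 [nan nan nan] 
0.15 40 [0.3976 0.1516 0.0047] 0.0061
0.16 75 [0.3978 0.16   0.0046] 0.0066
0.17 82 [0.3984 0.1701 0.0051] 0.0067
0.18 90 [0.3987 0.1798 0.0052] 0.007
0.19 99 [0.3991 0.19   0.0051] 0.0069
0.2 100 [0.3995 0.1999 0.0053] 0.0068
0.21 102 [0.3998 0.2101 0.0052] 0.0073
0.22 97 [0.4003 0.2196 0.005 ] 0.007
0.23 96 [0.4008 0.23   0.005 ] 0.0067
0.24 81 [0.4014 0.2401 0.0049] 0.0064
0.25 80 [0.4017 0.2499 0.0045] 0.0062
0.26 28 [0.402  0.2582 0.0051] 0.0073
0.27 0 [nan nan nan]
  return _methods._mean(a, axis=axis, dtype=dtype,
  ret = um.true_divide(
```

Run:
```python
from h import *
z=np.load('w3.npz');d=z['d'];p=np.load('w3v.npy',allow_pickle=True).item()
for u in (310,322,332):
  vs=np.arange(284,340,4); print(u,pts(d,p,np.full(len(vs),u),vs)[:,1:].round(4).tolist())
print(np.linalg.inv(np.array(p['view']))[:3,3])
```

```text
310 [[0.172, -0.001], [0.1702, -0.0001], [0.1873, 0.0434], [0.1872, 0.0469], [0.1867, 0.0493], [0.1872, 0.0538], [0.1873, 0.0571], [0.1872, 0.06], [0.187, 0.0627], [0.1868, 0.0651], [0.1871, 0.0683], [0.1873, 0.0713], [0.1872, 0.0735], [0.1881, 0.0775]]
322 [[0.1738, 0.0041], [0.1721, 0.005], [0.1867, 0.0427], [0.1868, 0.0465], [0.187, 0.0505], [0.1866, 0.0529], [0.1873, 0.0576], [0.1869, 0.0599], [0.1872, 0.0634], [0.1869, 0.0656], [0.2475, 0.1786], [0.1872, 0.0715], [0.1869, 0.0734], [0.1855, 0.0734]]
332 [[0.1709, -0.0022], [0.1688, -0.0018], [0.1866, 0.0429], [0.1865, 0.0463], [0.1868, 0.0506], [0.187, 0.0543], [0.1868, 0.057], [0.1866, 0.0596], [0.1864, 0.0623], [0.187, 0.0662], [0.1865, 0.0679], [0.1871, 0.0715], [0.1868, 0.0736], [0.1879, 0.0777]]
[0.40342115 0.24748553 0.17862441]
```

The depth image puts the real fingertips about 40 mm above the reported TCP (z≈0.042 when the TCP reads 0.001), so the fingers closed over the top of the bar. I'll descend further and check the fingertip height on the way down.

Scaled: -0.002 m is -0.04, -0.001 m is -0.02.

Emit:
nudge_tcp:
  motion:
    - {"y":-0.02, "z":0.6, "aperture":0.2}
    - {"y":-0.04, "z":1.2, "aperture":0.25}
    - {"y":-0.04, "z":1.6, "aperture":0.25}
    - {"y":-0.04, "z":1.6, "aperture":0.25}

```text
time_s: 6.3
eef_pos: [0.3948, 0.1756, -0.0311]
eef_rot: [-0.002, 0.727, 0.687, -0.002]
wrist_force: [-0.5, 0.3, 0.5]
opening: 0.251
grasp_force: 0.0
```

Create tip.py:
```python
from h import *
im,d,p=cam('wrist'); o=get_obs()
P=pts(d,p,np.tile(np.arange(640),480),np.repeat(np.arange(480),640)).reshape(480,640,3)
Q=P[240:400,200:440].reshape(-1,3); m=(abs(Q[:,1]-o['eef_pos'][1]-.011)<.002)&(Q[:,2]>.0035)&(Q[:,2]<o['eef_pos'][2]+.09)
q=Q[m]; 
l=q[q[:,0]<.398];r=q[q[:,0]>.399]
print('eef',o['eef_pos'].round(4),'f',o['wrist_force'].round(2),'n',len(q),'zmin',np.percentile(q[:,2],[0,1,3]).round(4),'L x',l[:,0].max() if len(l) else 0,'R x',r[:,0].min() if len(r) else 0,'op',o['opening'],o['grasp_force'])
np.save('tipq.npy',q)
```

```bash
python3 tip.py
```

```text
eef [ 0.3961  0.1758 -0.03  ] f [-0.19 -0.32  0.5 ] n 4473 zmin [0.0036 0.0048 0.0064] L x 0.3979891464967665 R x 0.3991936983528743 op 0.25135211718999917 0.0
```

Emit:
nudge_tcp:
  motion:
    - {"y":0.04, "z":0.1, "aperture":0.25}
    - {"y":0.04, "z":0.18, "aperture":0.2}
    - {"y":0.04, "z":0.18, "aperture":0.1}
    - {"y":0.04, "z":0.18, "aperture":0}
    - {"y":0.04, "z":0.18, "aperture":0}
    - {"y":0.04, "z":0.18, "aperture":0}
    - {"y":0.04, "z":0.18, "aperture":0}

```text
time_s: 7.22
eef_pos: [0.4022, 0.1763, -0.0353]
eef_rot: [0.001, 0.727, 0.687, 0.002]
wrist_force: [-4.6, -1.3, 22.1]
opening: 0.046
grasp_force: 62.6
```

```bash
python3 tip.py
```

```text
eef [ 0.4023  0.1764 -0.0353] f [-4.32 -1.22 21.9 ] n 5070 zmin [0.0035 0.0047 0.0058] L x 0.3979989506793881 R x 0.39902619564403563 op 0.043877356125133486 62.58565867465222
```

Emit:
nudge_tcp:
  motion:
    - {"z":-0.4, "aperture":0}
    - {"z":-1, "aperture":0}
    - {"z":-1.8, "aperture":0}
    - {"z":-1.8, "aperture":0}
    - {"z":-1.8, "aperture":0}

```text
time_s: 7.9
eef_pos: [0.3995, 0.1759, 0.052]
eef_rot: [0.0, 0.727, 0.687, 0.0]
wrist_force: [-0.6, 0.3, -0.7]
opening: 0.044
grasp_force: 59.1Traceback (most recent call last):
```

Create bar.py:
```python
from h import *
im,d,p=cam('wrist'); o=get_obs(); e=o['eef_pos']
P=pts(d,p,np.tile(np.arange(640),480),np.repeat(np.arange(480),640)).reshape(480,640,3)
Q=P[20:300,280:360].reshape(-1,3); Q=Q[(abs(Q[:,0]-e[0])<.03)&(Q[:,1]>e[1]+.014)&(Q[:,2]>e[2]+.02)&(Q[:,2]<e[2]+.07)&(d[20:300,280:360].ravel()>0)]
print('eef',e.round(4),'f',o['wrist_force'].round(2),o['opening'].round(3),o['grasp_force'].round(1),len(Q))
if len(Q):
  kx=np.polyfit(Q[:,1],Q[:,0],1);kz=np.polyfit(Q[:,1],Q[:,2],1)
  print('slopes',kx[0].round(3),kz[0].round(3),'at root',np.polyval(kx,e[1]).round(4),np.polyval(kz,e[1]).round(4),'y end',np.percentile(Q[:,1],[0,1,99,100]).round(4))
cv2.imwrite('pics/bar.png',im)
```

```bash
python3 bar.py
```

```text
  File "bar.py", line 5, in <module>
    print('eef',e.round(4),'f',o['wrist_force'].round(2),o['opening'].round(3),o['grasp_force'].round(1),len(Q))
                                                         ^^^^^^^^^^^^^^^^^^
AttributeError: 'float' object has no attribute 'round'
```

```bash
sed -i "s/o\['opening'\].round(3),o\['grasp_force'\].round(1)/round(o['opening'],3),round(o['grasp_force'],1)/" bar.py; python3 bar.py
```

```text
eef [0.3986 0.1758 0.0511] f [-0.06  0.77  0.31] 0.046 59.1 2820
slopes 0.054 -0.004 at root 0.3986 0.0917 y end [0.1898 0.1905 0.2577 0.2588]
```

Create plan.py:
```python
from h import *
C=np.array([.538,.278]); YAW=np.radians(5.)
def case(cx,cy): c,s=np.cos(YAW),np.sin(YAW); return C+np.array([c*cx-s*cy,s*cx+c*cy])
def barto(cx,cy,z,a,off=.0387):
    c,s=np.cos(YAW),np.sin(YAW)
    xy=case(cx+off*np.sin(a),cy); pos=np.array([*xy,z-off*np.cos(a)])
    ty=np.array([c*np.cos(a),s*np.cos(a),np.sin(a)]); tz=np.array([c*np.sin(a),s*np.sin(a),-np.cos(a)])
    return pos,R.from_matrix(np.stack([np.cross(ty,tz),ty,tz],1))
def rel(T,Rc=None,e=None):
    o=get_obs(); Rc=Rc or rot(o['eef_rot']); e=o['eef_pos'] if e is None else e
    return Rc.inv().apply(T[0]-e).round(4).tolist(),(Rc.inv()*T[1]).as_rotvec().round(3).tolist()
```

Run:
```python
from plan import *
print(get_obs()['eef_pos'])
print(rel(barto(-.062,-.064,.09,.3))); print(rel(barto(-.062,-.064,.0165,.3)))
```

```text
[0.39855866 0.17577279 0.05109223]
([0.0394, 0.0925, -0.0021], [-0.301, 0.022, -0.143])
([0.0394, 0.0927, 0.0714], [-0.301, 0.022, -0.143])
```

The rows are not in the units I measure in: shifts go in units of 50 mm. I convert before sending: 0.0927 m is 1.854, 0.0926 m is 1.852.

Emit:
nudge_tcp:
  motion:
    - {"x":0.2, "y":0.4, "wx":-0.1, "wy":0.007, "wz":-0.05, "aperture":0}
    - {"x":0.4, "y":1, "wx":-0.2, "wy":0.015, "wz":-0.1, "aperture":0}
    - {"x":0.788, "y":1.85, "wx":-0.301, "wy":0.022, "wz":-0.143, "aperture":0}
    - {"x":0.788, "y":1.852, "z":0.6, "wx":-0.301, "wy":0.022, "wz":-0.143, "aperture":0}
    - {"x":0.788, "y":1.852, "z":1.1, "wx":-0.301, "wy":0.022, "wz":-0.143, "aperture":0}
    - {"x":0.788, "y":1.854, "z":1.428, "wx":-0.301, "wy":0.022, "wz":-0.143, "aperture":0}
    - {"x":0.788, "y":1.854, "z":1.428, "wx":-0.301, "wy":0.022, "wz":-0.143, "aperture":0}
    - {"x":0.788, "y":1.854, "z":1.428, "wx":-0.301, "wy":0.022, "wz":-0.143, "aperture":0}

```text
time_s: 9.0
eef_pos: [0.4942, 0.2099, -0.0194]
eef_rot: [0.101, 0.668, 0.729, 0.111]
wrist_force: [0.0, 0.6, 0.2]
opening: 0.038
grasp_force: 59.1
```

Run:
```python
from plan import *
print(rel(barto(-.062,-.064,.0165,.3)))
im,d,p=cam('wrist'); cv2.imwrite('pics/w5.png',im)
P=pts(d,p,np.tile(np.arange(640),480),np.repeat(np.arange(480),640)).reshape(480,640,3)
np.save('P5.npy',P)
```

```text
([-0.0, -0.0013, 0.0007], [0.001, -0.0, -0.0])
```

View pics/w5.png

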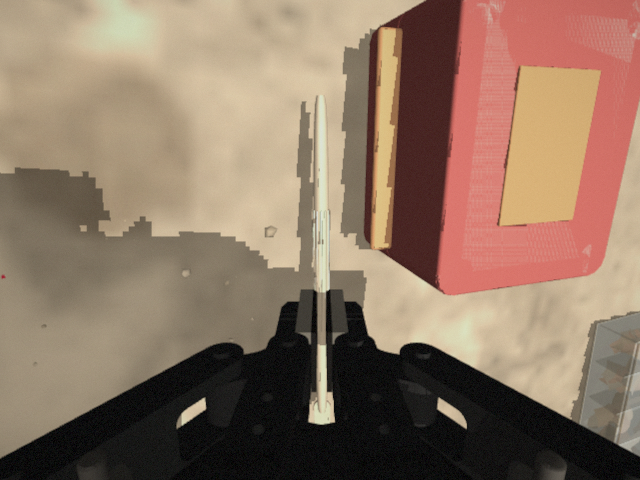

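The bar points forward at u≈321 (tip at y=95), parallel to the gold rim at u≈372–402, y 28–248. Next I'll measure the gap in case coordinates.

Run:
```python
from plan import *
P=np.load('P5.npy'); 
def cf(q): d=q[:,:2]-C; c,s=np.cos(YAW),np.sin(YAW); return np.stack([c*d[:,0]+s*d[:,1],-s*d[:,0]+c*d[:,1],q[:,2]],1)
b=cf(P[95:285,312:330].reshape(-1,3)); b=b[(b[:,2]>.01)&(b[:,2]<.03)]
print('bar',np.percentile(b,[2,50,98],axis=0).round(4).tolist(),'slope x',np.polyfit(b[:,1],b[:,0],1)[0].round(3),'z',np.polyfit(b[:,1],b[:,2],1)[0].round(3))
for v in (40,80,120,160,200,235):
    r=cf(P[v,365:415]); r=r[(r[:,2]>.018)&(r[:,2]<.032)]; print(v,r[:,0].min().round(4),r[:,0].max().round(4),np.median(r[:,1]).round(4),np.median(r[:,2]).round(4))
r=cf(P[30:255,368:405].reshape(-1,3)); r=r[(r[:,2]>.02)&(r[:,2]<.03)]; print('rim y',np.percentile(r[:,1],[1,99]))
```

```text
bar [[-0.0645, -0.0491, 0.0161], [-0.0623, -0.0168, 0.0189], [-0.0586, 0.0171, 0.0206]] slope x -0.001 z -0.006
40 -0.0444 -0.0359 0.0357 0.0264
80 -0.0443 -0.0358 0.0237 0.0263
120 -0.0444 -0.036 0.0109 0.026
160 -0.0445 -0.0358 -0.0026 0.0265
200 -0.0441 -0.0356 -0.0169 0.0264
235 -0.0441 -0.0356 -0.0302 0.0263
rim y [-0.0359503   0.03821126]
```

```bash
sed -i 's/C=np.array(\[.538,.278\])/C=np.array([.5368,.279])/' plan.py
```

Run:
```python
from plan import *
o=get_obs()
T0=barto(-.0608,-.065,.0165,.3); 
print('insert',rel(barto(-.0415,-.065,.0165,.3),T0[1],T0[0]))
T1=barto(-.0415,-.065,.0165,.3)
print('fromT1:')
for th in (.1,.2,.3,.45,.6,.75,.9,1.05,1.2,1.35,1.5,1.65,1.8,1.9):
    t=.0042; r=.0755 if th<.3 else .075
    hx=-r*np.cos(th)-t*np.sin(th); hz=r*np.sin(th)-t*np.cos(th)
    print(th,rel(barto(.035+hx,-.065,.024+hz,.3),T1[1],T1[0])[0])
```

```text
insert ([0.0, 0.0184, 0.0057], [0.0, 0.0, 0.0])
fromT1:
0.1 [-0.0, 0.0041, -0.0101]
0.2 [-0.0, 0.007, -0.0171]
0.3 [-0.0, 0.011, -0.0234]
0.45 [0.0, 0.0176, -0.0326]
0.6 [-0.0, 0.0254, -0.0407]
0.75 [-0.0, 0.0343, -0.0475]
0.9 [-0.0, 0.0442, -0.0529]
1.05 [-0.0, 0.0548, -0.0568]
1.2 [-0.0, 0.0658, -0.0591]
1.35 [-0.0, 0.077, -0.0597]
1.5 [-0.0, 0.0882, -0.0586]
1.65 [-0.0, 0.0992, -0.0558]
1.8 [-0.0, 0.1095, -0.0514]
1.9 [-0.0, 0.116, -0.0477]
```

Scaled: 0.0184 m is 0.368, 0.014 m is 0.28.

Emit:
nudge_tcp:
  motion:
    - {"y":0.14, "z":0.04, "aperture":0}
    - {"y":0.28, "z":0.086, "aperture":0}
    - {"y":0.368, "z":0.114, "aperture":0}
    - {"y":0.368, "z":0.114, "aperture":0}

```text
time_s: 9.55
eef_pos: [0.5141, 0.2117, -0.0191]
eef_rot: [0.102, 0.668, 0.729, 0.111]
wrist_force: [0.6, 0.1, -1.4]
opening: 0.037
grasp_force: 59.1
```

```bash
python3 bar.py | head -1
```

```text
eef [ 0.5136  0.2116 -0.0193] f [0.1  0.71 1.23] 0.044 59.1 11083
```

Emit:
nudge_tcp:
  motion:
    - {"y":0.04, "z":-0.1, "aperture":0}
    - {"y":0.082, "z":-0.202, "aperture":0}
    - {"y":0.14, "z":-0.342, "aperture":0}
    - {"y":0.22, "z":-0.468, "aperture":0}
    - {"y":0.286, "z":-0.56, "aperture":0}
    - {"y":0.286, "z":-0.56, "aperture":0}

```text
time_s: 10.35
eef_pos: [0.5197, 0.2123, 0.0126]
eef_rot: [0.102, 0.668, 0.729, 0.112]
wrist_force: [0.5, 0.1, -0.2]
opening: 0.042
grasp_force: 59.1
```

Create lid.py:
```python
from plan import *
im,d,p=cam('wrist'); cv2.imwrite('pics/l.png',im)
P=pts(d,p,np.tile(np.arange(640),480),np.repeat(np.arange(480),640)).reshape(-1,3)
hsv=cv2.cvtColor(im,cv2.COLOR_BGR2HSV); m=cv2.inRange(hsv,(0,90,60),(12,255,255))|cv2.inRange(hsv,(170,90,60),(180,255,255))
c,s=np.cos(YAW),np.sin(YAW); D=P[:,:2]-C; q=np.stack([c*D[:,0]+s*D[:,1],-s*D[:,0]+c*D[:,1],P[:,2]],1)
k=(m.ravel()>0)&(abs(q[:,1])<.047)&(abs(q[:,0])<.12)&(q[:,2]>.03)&(d.ravel()>0); q=q[k]
print('lid pts',len(q),'x',np.percentile(q[:,0],[1,50,99]).round(3),'z',np.percentile(q[:,2],[1,50,99]).round(3))
i=np.random.default_rng(0).choice(len(q),min(800,len(q)),False); A=q[i]; best=0
for t in range(200):
    a=A[np.random.default_rng(t).choice(len(A),3,False)]; n=np.cross(a[1]-a[0],a[2]-a[0]); 
    if np.linalg.norm(n)<1e-7: continue
    n/=np.linalg.norm(n)
    if abs(n[1])>.15: continue
    g=(abs((A-a[0])@n)<.0015).sum()
    if g>best: best=g;bn=n
print('plane normal',bn.round(3),best,'angle mod 90',np.arctan2(bn[0],bn[2]).round(3), get_obs()['eef_pos'].round(4))
```

```bash
python3 lid.py
```

```text
lid pts 41229 x [-0.028 -0.015  0.046] z [0.054 0.072 0.082]
plane normal [0.391 0.01  0.92 ] 440 angle mod 90 0.402 [0.5193 0.2122 0.0121]
```

Scaled: 0.0405 m is 0.81, 0.0299 m is 0.598.

Emit:
nudge_tcp:
  motion:
    - {"y":0.07, "z":-0.094, "aperture":0}
    - {"y":0.222, "z":-0.254, "aperture":0}
    - {"y":0.3, "z":-0.32, "aperture":0}
    - {"y":0.4, "z":-0.39, "aperture":0}
    - {"y":0.5, "z":-0.45, "aperture":0}
    - {"y":0.598, "z":-0.498, "aperture":0}
    - {"y":0.81, "z":-0.576, "aperture":0}
    - {"y":0.81, "z":-0.576, "aperture":0}

```text
time_s: 11.4
eef_pos: [0.5505, 0.2149, 0.0524]
eef_rot: [0.102, 0.668, 0.729, 0.112]
wrist_force: [-0.9, -0.3, 0.6]
opening: 0.044
grasp_force: 59.1
```

```bash
python3 lid.py
```

```text
lid pts 21635 x [0.004 0.019 0.032] z [0.086 0.094 0.101]
plane normal [ 0.452 -0.002 -0.892] 751 angle mod 90 2.672 [0.5497 0.2148 0.0518]
```

Emit:
nudge_tcp:
  motion:
    - {"y":0.22, "z":-0.046, "aperture":0}
    - {"y":0.444, "z":-0.058, "aperture":0}
    - {"y":0.668, "z":-0.036, "aperture":0}
    - {"y":0.888, "z":0.02, "aperture":0}
    - {"y":1.094, "z":0.108, "aperture":0}
    - {"y":1.224, "z":0.182, "aperture":0}
    - {"y":1.224, "z":0.182, "aperture":0}
    - {"y":1.224, "z":0.182, "aperture":0}

```text
time_s: 12.45
eef_pos: [0.6094, 0.22, 0.0604]
eef_rot: [0.101, 0.668, 0.729, 0.111]
wrist_force: [-0.1, -0.7, -0.1]
opening: 0.042
grasp_force: 59.1
```

```bash
python3 lid.py
```

```text
lid pts 14129 x [0.038 0.072 0.09 ] z [0.03  0.081 0.095]
plane normal [-0.342 -0.01  -0.94 ] 536 angle mod 90 -2.792 [0.6094 0.22   0.0605]
```

Run:
```python
from plan import *
print(rel(barto(-.03,-.065,.10,.3))); print(rel(barto(-.12,-.075,.09,.15)));print(rel(barto(-.12,-.075,.03,0)));
print(rel(barto(-.12,-.075,.005,0)))
```

```text
([0.0001, -0.0811, -0.0278], [0.001, -0.0, -0.0])
([-0.0099, -0.1758, -0.0454], [0.151, -0.0, -0.0])
([-0.01, -0.1993, 0.0106], [0.301, -0.0, -0.0])
([-0.01, -0.2067, 0.0345], [0.301, -0.0, -0.0])
```

Scaled: -0.2067 m is -4.134, -0.204 m is -4.08.

Emit:
nudge_tcp:
  motion:
    - {"y":-0.8, "z":-0.24, "aperture":0}
    - {"y":-1.62, "z":-0.556, "aperture":0}
    - {"x":-0.1, "y":-2.6, "z":-0.74, "wx":0.075, "aperture":0}
    - {"x":-0.198, "y":-3.516, "z":-0.908, "wx":0.151, "aperture":0}
    - {"x":-0.2, "y":-3.8, "z":-0.3, "wx":0.23, "aperture":0}
    - {"x":-0.2, "y":-3.986, "z":0.212, "wx":0.301, "aperture":0}
    - {"x":-0.2, "y":-4.08, "z":0.5, "wx":0.301, "aperture":0}
    - {"x":-0.2, "y":-4.134, "z":0.69, "wx":0.301, "aperture":0}
    - {"x":-0.2, "y":-4.134, "z":0.69, "wx":0.301, "aperture":0}

```text
time_s: 13.62
eef_pos: [0.4234, 0.1938, -0.0339]
eef_rot: [-0.0, 0.676, 0.737, 0.0]
wrist_force: [0.1, 0.4, -0.5]
opening: 0.043
grasp_force: 59.1
```

```bash
python3 bar.py
```

```text
eef [ 0.4238  0.1939 -0.0334] f [ 0.27 -0.44  0.02] 0.045 59.1 20525
slopes -0.082 -0.022 at root 0.4221 0.0012 y end [0.2079 0.209  0.3004 0.3022]
```

Scaled: -0.16 m is -3.2, -0.12 m is -2.4.

Emit:
nudge_tcp:
  motion:
    - {"z":0.024, "aperture":0}
    - {"z":0.036, "aperture":0}
    - {"z":0.036, "aperture":0.15}
    - {"z":0.036, "aperture":0.3}
    - {"z":-0.2, "aperture":0.4}
    - {"z":-1.2, "aperture":0.5}
    - {"z":-2.4, "aperture":0.5}
    - {"z":-3.2, "aperture":0.5}

```text
time_s: 14.68
eef_pos: [0.4252, 0.194, 0.1301]
eef_rot: [0.001, 0.676, 0.737, 0.002]
wrist_force: [0.7, -0.6, -0.4]
opening: 0.501
grasp_force: 0.0
```

Run:
```python
from plan import *
for n in ('top','wrist'):
    im,d,p=cam(n); np.savez(n+'6.npz',im=im,d=d); 
    if n=='wrist': np.save('w6v.npy',p)
    cv2.imwrite(f'pics/{n}6.png',im if n=='wrist' else cv2.resize(im[180:310,150:350],(800,520)))
o=get_obs(); print(o['eef_pos'])
```

```text
[0.42797604 0.19457793 0.13234767]
```

View pics/wrist6.png

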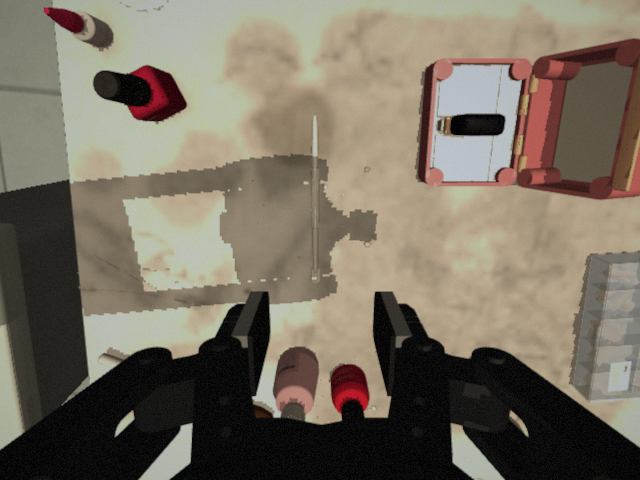

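Lid is wide open, the magnet's black grip is at about (478,124) in the foam, and the pusher lies free on the table at u≈315, y 118–280.

Run:
```python
from plan import *
z=np.load('wrist6.npz');im=z['im'];d=z['d'];p=np.load('w6v.npy',allow_pickle=True).item()
P=pts(d,p,np.tile(np.arange(640),480),np.repeat(np.arange(480),640)).reshape(480,640,3)
Q=P[105:145,430:515].reshape(-1,3); q=Q[(Q[:,2]>.046)&(Q[:,2]<.06)]; print(len(q),q.mean(0).round(4),np.median(q[:,2]),cv2.minAreaRect((q[:,:2]*1000).astype(np.float32)),'expected',case(-.006,0))
b=P[115:285,300:330].reshape(-1,3); b=b[(b[:,2]>.003)&(b[:,2]<.02)]; print('pusher',b.mean(0).round(4),np.percentile(b[:,2],[50,95]).round(4),b[:,1].min(),b[:,1].max())
z=np.load('top6.npz');P=pts(z['d'],optics.camera_params('top'),np.tile(np.arange(640),480),np.repeat(np.arange(480),640))
hh=cv2.cvtColor(z['im'],cv2.COLOR_BGR2GRAY).ravel(); k=(P[:,2]>.046)&(P[:,2]<.056)&(hh<70)&(abs(P[:,0]-.53)<.03)&(abs(P[:,1]-.278)<.02); print('top mag',k.sum(),P[k].mean(0),cv2.minAreaRect((P[k,:2]*1000).astype(np.float32)))
o=get_obs(); print('q',o['q'].round(3)); go([.5308,.2785,.10],95)
```

```text
938 [0.529  0.2796 0.0502] 0.050394759497316616 ((529.70751953125, 279.7378234863281), (29.477649688720703, 13.571476936340332), 5.018561363220215) expected [0.53082283 0.27847707]
pusher [0.4227 0.2118 0.0049] [0.0049 0.0064] 0.13787590327070676 0.27700178301464246
top mag 0 [nan nan nan] ((0.0, 0.0), (0.0, 0.0), 0.0)
q [0.173 0.004 1.934 0.    1.192 0.086]
shift [0.0746 0.1094 0.0337] rv [ 0.0097  0.0078 -1.5706] | eef [0.428  0.1946 0.1323] t 14.78<stdin>:7: RuntimeWarning: Mean of empty slice.
  ret = um.true_divide(
```

Scaled: 0.06 m is 1.2, 0.024 m is 0.48.

Emit:
nudge_tcp:
  motion:
    - {"x":0.16, "y":0.24, "z":0.06, "wz":-0.175, "aperture":0.5}
    - {"x":0.32, "y":0.48, "z":0.12, "wz":-0.35, "aperture":0.5}
    - {"x":0.5, "y":0.72, "z":0.2, "wz":-0.525, "aperture":0.5}
    - {"x":0.66, "y":0.96, "z":0.26, "wz":-0.7, "aperture":0.5}
    - {"x":0.82, "y":1.2, "z":0.34, "wz":-0.875, "aperture":0.5}
    - {"x":1, "y":1.44, "z":0.4, "wz":-1.05, "aperture":0.5}
    - {"x":1.16, "y":1.68, "z":0.48, "wz":-1.225, "aperture":0.5}
    - {"x":1.32, "y":1.92, "z":0.56, "wz":-1.4, "aperture":0.5}
    - {"x":1.5, "y":2.18, "z":0.66, "wz":-1.571, "aperture":0.5}
    - {"x":1.5, "y":2.18, "z":0.66, "wz":-1.571, "aperture":0.5}

```text
time_s: 16.02
eef_pos: [0.5258, 0.2781, 0.0925]
eef_rot: [-0.001, -0.043, 0.999, -0.0]
wrist_force: [0.2, -1.0, 0.6]
opening: 0.499
grasp_force: 0.0
```

Emit:
nudge_tcp:
  motion:
    - {"z":0.4, "aperture":0.5}
    - {"z":0.4, "aperture":0.5}
    - {"z":0.4, "aperture":0.5}

```text
time_s: 16.4
eef_pos: [0.5257, 0.2777, 0.0731]
eef_rot: [-0.0, -0.043, 0.999, 0.0]
wrist_force: [0.2, -0.1, 0.7]
opening: 0.499
grasp_force: 0.0
```

Run:
```python
from plan import *
im,d,p=cam('wrist'); cv2.imwrite('pics/w7.png',im); np.savez('w7.npz',im=im,d=d)
P=pts(d,p,np.tile(np.arange(640),480),np.repeat(np.arange(480),640))
k=(P[:,2]>.044)&(P[:,2]<.056)&(cv2.cvtColor(im,cv2.COLOR_BGR2GRAY).ravel()<90)&(abs(P[:,0]-.53)<.03)&(abs(P[:,1]-.279)<.015); print(k.sum(),P[k].mean(0).round(4),cv2.minAreaRect((P[k,:2]*1000).astype(np.float32)))
go([.530,.279,-.017],95)
```

```text
1162 [0.5283 0.2791 0.0501] ((529.6549682617188, 279.34576416015625), (30.015268325805664, 13.397067070007324), 4.529091835021973)
shift [-0.0039  0.0008  0.0906] rv [ 0.0003  0.0006 -0.0007] | eef [0.5261 0.2779 0.0736] t 16.45
```

Scaled: -0.0036 m is -0.072, 0.089 m is 1.78.

Emit:
nudge_tcp:
  motion:
    - {"x":-0.072, "y":0.02, "z":0.6, "aperture":0.5}
    - {"x":-0.072, "y":0.02, "z":1.2, "aperture":0.5}
    - {"x":-0.072, "y":0.02, "z":1.6, "aperture":0.5}
    - {"x":-0.072, "y":0.02, "z":1.78, "aperture":0.5}
    - {"x":-0.072, "y":0.02, "z":1.78, "aperture":0.3}
    - {"x":-0.072, "y":0.02, "z":1.78, "aperture":0}
    - {"x":-0.072, "y":0.02, "z":1.78, "aperture":0}
    - {"x":-0.072, "y":0.02, "z":1.78, "aperture":0}
    - {"x":-0.072, "y":0.02, "z":1.78, "aperture":0}

```text
time_s: 17.58
eef_pos: [0.5306, 0.2796, -0.0145]
eef_rot: [0.001, -0.044, 0.999, 0.0]
wrist_force: [-0.6, -0.6, 5.9]
opening: 0.155
grasp_force: 59.3
```

Scaled: -0.155 m is -3.1, -0.01 m is -0.2.

Emit:
nudge_tcp:
  motion:
    - {"z":-0.2, "aperture":0}
    - {"z":-0.8, "aperture":0}
    - {"z":-1.6, "aperture":0}
    - {"z":-2.4, "aperture":0}
    - {"z":-3.1, "aperture":0}
    - {"z":-3.1, "aperture":0}
    - {"z":-3.1, "aperture":0}

```text
time_s: 18.45
eef_pos: [0.529, 0.2791, 0.1388]
eef_rot: [-0.0, -0.044, 0.999, -0.0]
wrist_force: [-0.0, 0.3, -0.7]
opening: 0.156
grasp_force: 58.7
```

Run:
```python
from plan import *
im,d,p=cam('scene'); im2,d2,p2=cam('wrist'); cv2.imwrite('pics/s8.png',np.hstack([im[100:400,180:480],im2[180:480,170:470]])); np.savez('s8.npz',im=im,d=d,im2=im2,d2=d2); np.save('s8v.npy',p2)
go([.488,-.202,.14],85)
```

```text
shift [ 0.0822 -0.4755 -0.0019] rv [-0.0006 -0.0025  0.1746] | eef [0.5284 0.2789 0.1377] t 18.55
```

View pics/s8.png

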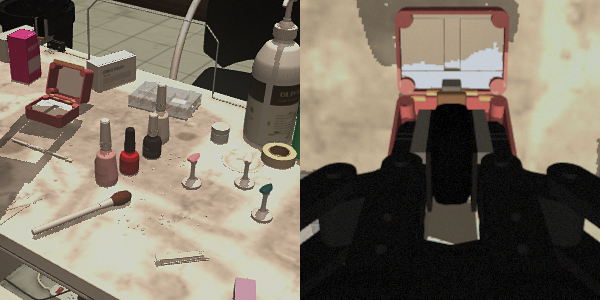

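Create mag.py:
```python
from plan import *
def mag(d,p,o):
    P=pts(d,p,np.tile(np.arange(640),480),np.repeat(np.arange(480),640))
    q=rot(o['eef_rot']).inv().apply(P-o['eef_pos']); k=(d.ravel()>0)&(abs(q[:,1])<.012)&(q[:,0]>.009)&(q[:,0]<.03)&(q[:,2]>-.08)&(q[:,2]<0.0)
    q=q[k]
    for z in np.arange(-.07,0,.004):
        s=q[abs(q[:,2]-z)<.002]; print(round(z,3),len(s),s.min(0).round(4)[:2] if len(s) else '',s.max(0).round(4)[:2] if len(s) else '')
    print('zmax',q[:,2].max())
z=np.load('s8.npz'); p=np.load('s8v.npy',allow_pickle=True).item(); o=get_obs(); mag(z['d2'],p,o)
```

```bash
python3 mag.py
```

```text
-0.07 257 [ 0.009  -0.0119] [0.0123 0.0119]
-0.066 741 [ 0.009 -0.012] [0.015  0.0119]
-0.062 512 [ 0.009 -0.012] [0.0159 0.012 ]
-0.058 345 [ 0.0106 -0.0119] [0.0157 0.012 ]
-0.054 312 [ 0.0107 -0.0118] [0.0156 0.012 ]
-0.05 285 [ 0.0107 -0.0119] [0.0158 0.0119]
-0.046 274 [ 0.0108 -0.012 ] [0.0156 0.0119]
-0.042 191 [ 0.0107 -0.0119] [0.0154 0.0119]
-0.038 350 [ 0.0108 -0.0116] [0.0178 0.0118]
-0.034 182 [ 0.0162 -0.0059] [0.0196 0.0059]
-0.03 59 [ 0.0183 -0.0039] [0.0198 0.004 ]
-0.026 44 [ 0.0184 -0.004 ] [0.0196 0.0037]
-0.022 0  
-0.018 0  
-0.014 0  
-0.01 0  
-0.006 0  
-0.002 0  
zmax -0.024417123792441653
```

Run:
```python
from plan import *
go([.46,.22,.14],95);go([.45,-.20,.14],84)
```

```text
shift [ 0.0733 -0.0527 -0.0021] rv [-0.0004 -0.0026  0.    ] | eef [0.5284 0.2789 0.1377] t 18.55
shift [ 0.1199 -0.4702 -0.0018] rv [-0.0006 -0.0025  0.192 ] | eef [0.5284 0.2789 0.1377] t 18.55
```

Scaled: -0.47 m is -9.4, -0.41 m is -8.2.

Emit:
nudge_tcp:
  motion:
    - {"x":0.6, "y":-0.4, "z":-0.02, "aperture":0}
    - {"x":1.46, "y":-1.04, "z":-0.02, "aperture":0}
    - {"x":1.6, "y":-2.2, "z":-0.02, "wz":0.03, "aperture":0}
    - {"x":1.7, "y":-3.4, "z":-0.02, "wz":0.06, "aperture":0}
    - {"x":1.8, "y":-4.6, "z":-0.02, "wz":0.09, "aperture":0}
    - {"x":1.96, "y":-5.8, "z":-0.02, "wz":0.12, "aperture":0}
    - {"x":2.1, "y":-7, "z":-0.02, "wz":0.15, "aperture":0}
    - {"x":2.24, "y":-8.2, "z":-0.02, "wz":0.17, "aperture":0}
    - {"x":2.4, "y":-9.4, "z":-0.02, "wz":0.192, "aperture":0}
    - {"x":2.4, "y":-9.4, "z":-0.02, "wz":0.192, "aperture":0}

```text
time_s: 19.8
eef_pos: [0.4501, -0.2031, 0.1392]
eef_rot: [-0.0, 0.055, 0.998, 0.0]
wrist_force: [-0.6, 0.5, -0.9]
opening: 0.158
grasp_force: 58.7
```

Emit:
nudge_tcp:
  motion:
    - {"aperture":0}
    - {"aperture":0}

```text
time_s: 20.05
eef_pos: [0.4509, -0.1978, 0.1396]
eef_rot: [-0.0, 0.051, 0.999, 0.001]
wrist_force: [1.2, 0.5, -0.5]
opening: 0.155
grasp_force: 58.7nail.py:6: RuntimeWarning: Mean of empty slice.
```

Create nail.py:
```python
from plan import *
im,d,p=cam('wrist'); o=get_obs(); cv2.imwrite('pics/w9.png',im)
P=pts(d,p,np.tile(np.arange(640),480),np.repeat(np.arange(480),640))
hsv=cv2.cvtColor(im,cv2.COLOR_BGR2HSV); m=cv2.inRange(hsv,(75,70,15),(105,255,220)).ravel()>0
k=m&(d.ravel()>0)&(P[:,2]>.045)&(P[:,2]<.065)&(abs(P[:,0]-.488)<.025)&(abs(P[:,1]+.202)<.025); Q=P[k]
print('n',k.sum(),'mean',Q.mean(0).round(4),'zmax',np.percentile(Q[:,2],[50,98]).round(4))
c,s,a=cv2.minAreaRect((Q[:,:2]*1000).astype(np.float32)); w,ev=np.linalg.eigh(np.cov(Q[:,:2].T)); print(np.round(c,1),np.round(s,1),round(a,1),'pca',np.degrees(np.arctan(ev[1,1]/ev[0,1])).round(1))
# width-centred axis fit: midline y(x)
xs=np.arange(Q[:,0].min()+.002,Q[:,0].max()-.002,.002); mid=[(lambda y:(y.min()+y.max())/2)(Q[abs(Q[:,0]-x)<.0015,1]) for x in xs]; kk=np.polyfit(xs,mid,1); print('midline deg',np.degrees(np.arctan(kk[0])).round(1),'xr',Q[:,0].min().round(4),Q[:,0].max().round(4),'y at mid',np.polyval(kk,(Q[:,0].min()+Q[:,0].max())/2).round(4))
print('eef',o['eef_pos'].round(4),'tool y deg',np.degrees(np.arctan2(*rot(o['eef_rot']).as_matrix()[1::-1,1])).round(2))
```

```bash
python3 nail.py
```

```text
  print('n',k.sum(),'mean',Q.mean(0).round(4),'zmax',np.percentile(Q[:,2],[50,98]).round(4))
  ret = um.true_divide(
Traceback (most recent call last):
  File "nail.py", line 6, in <module>
    print('n',k.sum(),'mean',Q.mean(0).round(4),'zmax',np.percentile(Q[:,2],[50,98]).round(4))
                                                       ~~~~~~~~~~~~~^^^^^^^^^^^^^^^^
IndexError: index -1 is out of bounds for axis 0 with size 0
```

Scaled: -0.04 m is -0.8, -0.08 m is -1.6.

Emit:
nudge_tcp:
  motion:
    - {"x":-0.8, "aperture":0}
    - {"x":-1.6, "aperture":0}
    - {"x":-1.6, "aperture":0}
    - {"x":-1.6, "aperture":0}
    - {"x":-1.6, "aperture":0}

```text
time_s: 20.72
eef_pos: [0.5299, -0.2071, 0.1403]
eef_rot: [-0.0, 0.052, 0.999, 0.0]
wrist_force: [0.3, 0.7, -0.4]
opening: 0.153
grasp_force: 58.7
```

```bash
python3 nail.py
```

```text
n 683 mean [ 0.4861 -0.2021  0.0557] zmax [0.0558 0.0579]
[ 487.4 -202.1] [13.9 27.5] 83.6 pca -5.5
midline deg -4.3 xr 0.4737 0.5011 y at mid -0.2021
eef [ 0.53   -0.2073  0.1404] tool y deg 84.01
```

Run:
```python
from plan import *
go([.4879,-.2021,.14],84.3)
```

```text
shift [0.0424 0.0008 0.0004] rv [ 0.0004  0.0002 -0.005 ] | eef [ 0.53   -0.2073  0.1404] t 20.77
```

Scaled: 0.08 m is 1.6, 0.07 m is 1.4.

Emit:
nudge_tcp:
  motion:
    - {"x":0.4, "y":0.016, "aperture":0}
    - {"x":0.848, "y":0.016, "aperture":0}
    - {"x":0.848, "y":0.016, "z":0.6, "aperture":0}
    - {"x":0.848, "y":0.016, "z":1.1, "aperture":0}
    - {"x":0.848, "y":0.016, "z":1.4, "aperture":0}
    - {"x":0.848, "y":0.016, "z":1.6, "aperture":0}
    - {"x":0.848, "y":0.016, "z":1.6, "aperture":0}
    - {"x":0.848, "y":0.016, "z":1.6, "aperture":0}

```text
time_s: 21.78
eef_pos: [0.4892, -0.2029, 0.061]
eef_rot: [0.001, 0.052, 0.999, -0.0]
wrist_force: [-0.1, 0.4, -0.6]
opening: 0.156
grasp_force: 58.7
```

Run:
```python
from plan import *
go([.4879,-.2021,.0385],84.3)
```

```text
shift [0.0014 0.0006 0.0225] rv [-0.0003  0.0016 -0.0051] | eef [ 0.4892 -0.2029  0.061 ] t 21.77
```

Scaled: 0.001 m is 0.02, 0.0005 m is 0.01.

Emit:
nudge_tcp:
  motion:
    - {"x":0.02, "y":0.01, "z":0.12, "aperture":0}
    - {"x":0.02, "y":0.01, "z":0.24, "aperture":0}
    - {"x":0.02, "y":0.01, "z":0.34, "aperture":0}
    - {"x":0.02, "y":0.01, "z":0.42, "aperture":0}
    - {"x":0.02, "y":0.01, "z":0.44, "aperture":0}
    - {"x":0.02, "y":0.01, "z":0.44, "aperture":0}
    - {"x":0.02, "y":0.01, "z":0.44, "aperture":0}
    - {"x":0.02, "y":0.01, "z":0.44, "aperture":0}
    - {"x":0.02, "y":0.01, "z":0.44, "aperture":0}
    - {"x":0.02, "y":0.01, "z":0.44, "aperture":0}

```text
time_s: 23.02
eef_pos: [0.4877, -0.2019, 0.0384]
eef_rot: [0.0, 0.052, 0.999, 0.0]
wrist_force: [0.3, -0.6, -0.1]
opening: 0.153
grasp_force: 58.7
```

Run:
```python
from mag import *
im,d,p=cam('wrist'); im2,d2,_=cam('scene'); mag(d,p,get_obs()); go([.4879,-.2021,.0385],84.3)
cv2.imwrite('pics/f.png',np.hstack([cv2.resize(im2[230:350,370:510],(420,360)),cv2.resize(im[230:350,250:376],(378,360))]))
```

```text
-0.07 0  
-0.066 0  
-0.062 0  
-0.058 0  
-0.054 0  
-0.05 0  
-0.046 0  
-0.042 0  
-0.038 0  
-0.034 0  
-0.03 0  
-0.026 0  
-0.022 0  
-0.018 0  
-0.014 0  
-0.01 0  
-0.006 0  
-0.002 0  Traceback (most recent call last):
  File "<stdin>", line 1, in <module>
  File "mag.py", line 9, in <module>
    z=np.load('s8.npz'); p=np.load('s8v.npy',allow_pickle=True).item(); o=get_obs(); mag(z['d2'],p,o)
                                                                                     ~~~^^^^^^^^^^^^^
  File "mag.py", line 8, in mag
    print('zmax',q[:,2].max())
                 ~~~~~~~~~~^^
    return umr_maximum(a, axis, None, out, keepdims, initial, where)
ValueError: zero-size array to reduction operation maximum which has no identity
```

```bash
sed -i '$d' mag.py
```

Run:
```python
from mag import *
im,d,p=cam('wrist'); mag(d,p,get_obs()); go([.4879,-.2021,.0385],84.3)
cv2.imwrite('pics/f.png',cv2.resize(im[200:440,200:440],(600,600)))
```

```text
-0.07 283 [ 0.0091 -0.0119] [0.0123 0.0119]
-0.066 710 [ 0.009 -0.012] [0.0149 0.012 ]
-0.062 543 [ 0.0091 -0.012 ] [0.0161 0.012 ]
-0.058 343 [ 0.0107 -0.0119] [0.0159 0.012 ]
-0.054 326 [ 0.0106 -0.012 ] [0.016 0.012]
-0.05 288 [ 0.0108 -0.0119] [0.016 0.012]
-0.046 263 [ 0.0108 -0.0119] [0.0159 0.012 ]
-0.042 207 [ 0.0107 -0.0119] [0.0157 0.012 ]
-0.038 354 [ 0.0109 -0.0117] [0.0178 0.0113]
-0.034 172 [ 0.0164 -0.0059] [0.0195 0.0058]
-0.03 71 [ 0.0185 -0.004 ] [0.0198 0.0039]
-0.026 45 [ 0.0185 -0.004 ] [0.0201 0.0037]
-0.022 0  
-0.018 16 [ 0.0103 -0.0061] [0.0129 0.0066]
-0.014 42 [ 0.0091 -0.0076] [0.0132 0.0071]
-0.01 0  
-0.006 0  
-0.002 0  
zmax -0.013632688523056935
shift [-0.0002 -0.0001 -0.0002] rv [ 0.0003  0.0006 -0.0051] | eef [ 0.4878 -0.2019  0.0383] t 23.07
```

View pics/f.png

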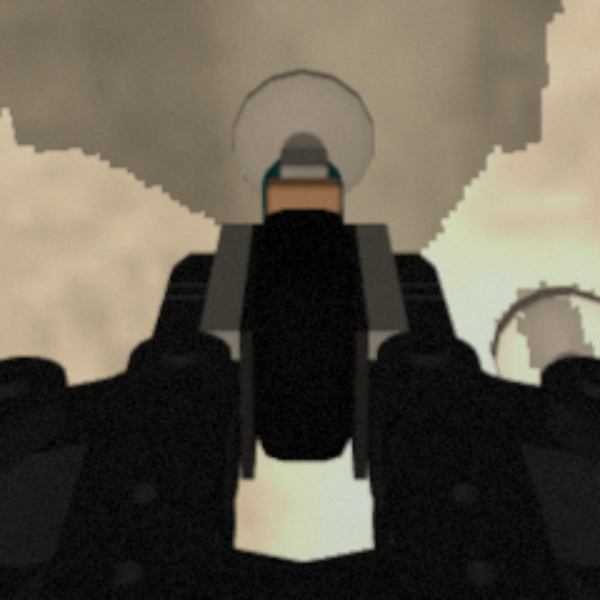

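The view shows the magnet bar centred over the teal nail, with a clear gap and the nail edges symmetric about y≈0. Handing in.

```bash
python3 -c "
from bench import workorder; print(workorder.hand_in())"
```

```text
the job is handed in; nothing more can be done
None
```

I levered the lid to about 1.9 rad with the pusher and laid the pusher back on the table. The job is handed in with the magnet held upright about 5 mm above the teal nail's crown, centred to about 1.5 mm by my measurements. The hand-in returned no verdict.

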